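# Clip the straightedge home against its desk rail

## Task

Lift the eraser block out of the gap in front of the steel rail and set it down on the round coaster. Then push the long aluminium straightedge across the desk to the rail: press one end fully home under its spring tongue until it bottoms on the rail, while the other end is still out, then press the other end home, going back to the first if it has crept out, so that it lies flush along the whole rail. Press gently, feeling for the stop, because the rail is only taped down, and leave the other desk things where they are.

Things in the scene. Friction and masses are not known exactly. Their poses are not given: they have to be found in the camera images.
- rail_face (a point): A low steel angle strip, 340 mm long, 10 mm high, taped to the desk. This point is at desk level in the middle of its stop face, the face towards the robot. x points into the rail (away from the robot), y along it to the left, z up.
- rail: The same steel strip; same origin and axes as rail_face. Its tape lets go if the straightedge is pressed on the stop face with more than 18 N.
- clips: Two grey blocks on the rail, 122 mm left and right of its middle (28 mm wide, 32 mm high, at most 4 mm ahead of the stop face), each with a sprung steel tongue 24 mm wide reaching out over the desk. Origin and axes as rail_face.
- tongue_left (a point): Tip of the flat of the left tongue, 12 mm in front of the stop face. The flat is 11.5 mm above the desk; ahead of it a lead-in rises at 25 degrees to 18 mm high, 26 mm from the face. The bar's rear edge meets it 17 mm from the face, lifts it (roughly 3 to 9 N of push at that end), then slides under with 2 to 7 N of drag to the stop face.
- tongue_right (a point): The same point of the right tongue, which is just like the left one.
- bar: Loose aluminium straightedge, 300 mm long (its y), 36 mm wide (its x), 14 mm high, about 220 g, with tick marks along its rear edge. Origin at the centre of its underside; x points to its rear edge, which goes against the rail; the front face, which is pushed, is at x = -18 mm.
- bar_left (a point): Point on the straightedge's rear face, half-way up, 10 mm from its left (+y) end. Axes as bar.
- bar_right (a point): Point on the straightedge's rear face, half-way up, 10 mm from its right (-y) end. Axes as bar.
- eraser_mid (a point): Centre of the loose eraser block, 40 mm long (its x), 22 mm wide (its y), 18 mm high, about 25 g, lying on the desk in the gap between straightedge and rail.
- eraser: The same eraser block; origin at the centre of its underside.
- coaster_top (a point): Centre of the top face of the round ceramic coaster, 96 mm across and 8 mm thick, loose on the desk to the left or the right. z up.
- cup: Ceramic pencil cup, 72 mm across, 90 mm high; origin under its centre. Leave it alone.
- pencil: Mechanical pencil, about 135 mm long (its x), 9 mm thick, lying behind the rail. Leave it alone.
- clip: Steel bulldog clip, 40 mm wide, 18 mm high, on the desk. Leave it alone.
- notes: Block of note paper, 75 x 75 x 30 mm. Leave it alone.
- stapler: Stapler, 130 mm long (its y), 45 mm high, behind the rail. Leave it alone.
- sharpener: Small metal pencil sharpener, 25 x 16 x 12 mm, behind the rail. Leave it alone.

How it is judged:
On the way, in this order (a step that is already met when the one before it is completed fails the run):
1. the eraser block lies released on the coaster (horizontal distance between eraser_mid and coaster_top below 0.035 m and z of eraser_mid in the frame of coaster_top between 0.006 and 0.012 m and linear speed of eraser below 0.02 m/s and contact force between the fingers and eraser below 0.05 N), for 0.2 s.
2. one end of the straightedge is pressed home on the rail (within 2 mm, 2 N or more) while the other end is still over 10 mm away (contact force between bar and rail above 2 N and ((x of bar_left in the frame of rail_face above -0.002 m and x of bar_right in the frame of rail_face below -0.01 m) or (x of bar_right in the frame of rail_face above -0.002 m and x of bar_left in the frame of rail_face below -0.01 m))), for 0.05 s.
3. both ends are home and pressed on the rail (within 2 mm, 2 N or more) (contact force between bar and rail above 2 N and x of each of bar_left, bar_right in the frame of rail_face above -0.002 m), for 0.05 s.
At the end, for the whole second after the job is handed in: The straightedge lies at rest flat against the rail, both ends within 2 mm of the stop face and parallel to it within 0.012 rad, and the eraser block rests on the coaster with its centre within 35 mm of the coaster's centre (horizontal distance between eraser_mid and coaster_top below 0.035 m and z of eraser_mid in the frame of coaster_top between 0.006 and 0.012 m and linear speed of each of eraser, bar below 0.02 m/s and x of each of bar_left, bar_right in the frame of rail_face above -0.002 m and angle between the y axis of bar and the y axis of rail_face, either way round below 0.012 rad and angle between bar's own z axis and vertical below 0.05 rad); the robot touches nothing.
It fails at once if the straightedge is pressed on the rail with more than 18 N (contact force between bar and rail above 18 N).
It fails at once if another thing on the desk is disturbed (moved over 15 mm) (distance of any of cup, pencil, clip, notes, stapler, sharpener from where it was at the start of the episode above 0.015 m).
It also fails if it takes over 72 s, if anything falls off the work surface, if the arm or the gripper's body presses on something with over 40 N, if the wrist force passes 120 N, or if a joint passes its speed limit or range.

## Robot

A 6-joint arm with a two-finger parallel gripper is mounted at the origin on the work surface. World frame = base frame: x ahead of the robot, y to its left, z up, the work surface at z = 0. Lengths are in m, angles in rad, forces in N, time in s.
With the tool pointing down it reaches from about 0.375 to 0.9 m from the base axis. Payload 3.1 kg.
Tool frame: the origin (TCP) lies between the finger pads; the fingertips stand robot.tip_extent ahead of it and the grasp point (between the pads) lies 3 mm ahead of it (robot.tip_extent is the distance from the TCP to the fingertips, in m); z points along the fingers, x is the direction in which the jaws open and shut, and the axes are right-handed (so a half turn about z gives the same grasp; the last joint's range is limited). The gripper opens to 87 mm and grips with 3 to 60 N. Pads are 19 mm wide; open, the fingers measure 117 mm over their backs; the gripper's body (75 mm by 190 mm) begins 51 mm behind the grasp point.
Start: joints at [-1.411, 0.527, 1.433, -0, 1.181, -0.178], TCP at [0.208, -0.589, 0.245] pointing down, gripper open.
Joint ranges: [-3.08, 3.08], [-0.75, 2.2], [0.22, 2.44], [-1.43, 4.57], [0, 2.65], [-2.85, 2.85]. Speed limits (rad/s): [2.79, 2.79, 3.14, 3.14, 3.14, 3.14].

## Interface

Orientations are given as a unit quaternion [x, y, z, w].
In Python, from rig import robot, cams gives the robot as it stands.
- The arm moves only by the tool carry_out, never from a script. Its argument "steps" is a list of rows, each a list of 3 entries, a list of its own where there are three numbers: the shift along the world's x, y, z in cm, then the turn about the world's z in degrees, then the closure, from 0 (fully open) to 1 (shut). In form: [[[dx, dy, dz], spin, fingers], ...]. A call has 1 to 10 rows; each row shifts and turns the pose as measured when the row begins; what a row does not reach is not made up. A row lasts 1/10 s, in which the tool goes at most 50 mm and 8.59 degrees, less where a joint would pass 70% of its speed; a pose out of reach is approached as far as the arm can. A call with a gripper value outside its range is refused whole. The fingers move at their own pace and stop on an object; "squeeze" is the grip in N (left out, the last holds). Time passes only in rows, so rows that do not move let the fingers close. It gives the time, the measured TCP pose, the force and the opening at its end, in the units of the state.
- robot.get_obs(): the state, without advancing time (a new reading comes with each control period).
- cams.camera(name): name is "scene" or "top" or "wrist"; returns a dict with "pixels" (384x512x3 uint8, red, green, blue), "fx", "fy", "cx", "cy" (pixels), "k1" (the pictures are not rectified: a ray, as slopes to the right and down, at radius r is drawn at 1 + k1 r^2 times it, then the intrinsics apply), "eye" and "rotation" of the camera in the world. Camera axes: x right, y up, looking along -z (the intrinsics and any distortion apply to the point x, -y, -z); pixel columns grow to the right and rows downward; lengths in m; the calibration is good to about 2 mm. A picture is of the moment at which its call begins. There is no depth.
- robot.hand_in(): hands the job in, once; it reports no verdict.
The state is a dict: "time": time; "q": joint angles; "joint_velocities": joint speeds; "joint_torque": joint torques, N m; "position": TCP position; "tool_rot": TCP orientation; "ft_force": force on the tool from outside, world axes, zero at the start; "moment": the same for the moment, N m; "grip_width": finger opening in m.
Only numpy, scipy, OpenCV 4.12 (cv2) and the standard library are available. Lean on these libraries where they do the work, as an engineer would, in place of code of your own. Each camera call takes 0.05 s, during which the arm holds its last target. There are 200 camera calls.

## Working session

There is one attempt and no reset: what is moved stays moved. The work goes in short steps, Python scripts to look and compute and a tool call to move; the robot and the scene stay as the last step left them, time stands still between calls to the robot, and variables do not carry over. Pictures are saved under pics/ and viewed, about 8 in all and at most 12, crops included, and the job is handed in when it is done.

Besides the shell and the picture viewer there is one more tool, called after ">>>" as name(argument=value, ...) on one line, values as JSON. carry_out: Moves the arm, as the interface text tells. Its arguments: {"type":"object","properties":{"steps":{"type":"array"},"squeeze":{"type":"number"}},"required":["steps"]}

```bash
mkdir -p pics; cat > h.py <<'E'
import numpy as np, cv2
from rig import robot, cams
def snap(n,f):
    c=cams.camera(n); cv2.imwrite('pics/'+f,cv2.cvtColor(np.asarray(c['pixels']),cv2.COLOR_RGB2BGR)); 
    np.save('pics/'+f[:-4]+'.npy',{k:c[k] for k in c if k!='pixels'},allow_pickle=True); return c
def load(f): return np.load('pics/'+f+'.npy',allow_pickle=True).item()
def ray(c,uv,z):
    uv=np.atleast_2d(np.float64(uv)); d=(uv-[c['cx'],c['cy']])/[c['fx'],c['fy']]
    s=d.copy()
    for _ in range(20): s=d/(1+c['k1']*(s**2).sum(1,keepdims=True))
    r=np.c_[s[:,0],-s[:,1],-np.ones(len(s))]@np.array(c['rotation']).T
    e=np.array(c['eye']); return e+r*((z-e[2])/r[:,2:])
E
python3 - <<'E'
from h import *
o=robot.get_obs(); print(o['time'],o['position'],o['tool_rot'],o['grip_width'],robot.tip_extent)
a=snap('scene','s0.png');b=snap('top','t0.png')
print(a['eye'],b['eye'],b['rotation'],b['fx'],b['k1'])
im=np.vstack([cv2.imread('pics/t0.png'),cv2.imread('pics/s0.png')])
E
```

```text
0.0 [ 0.20761868 -0.58879107  0.24359407] [ 8.16195676e-01 -5.77774594e-01 -7.48361606e-04 -7.59735829e-04] 0.08699468787832021 0.022
[1.20172345 0.28691545 0.80896434] [0.39400969 0.0042626  1.30205979] [ 0.06382684 -0.06092199 -0.70113857  0.7075446 ] 449.0500682982272 -0.003088551866728496
```

View pics/t0.png

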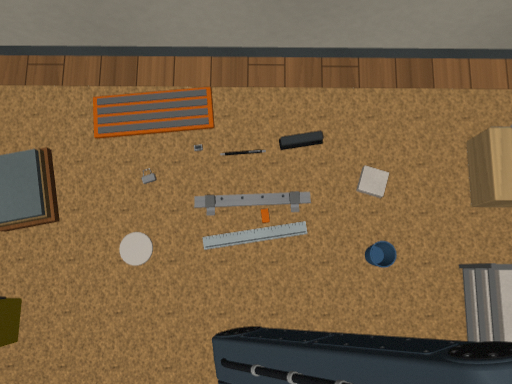

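View pics/s0.png

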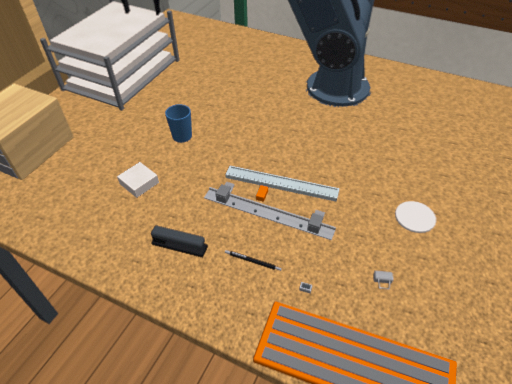

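The top view shows the eraser (265,215), the coaster (136,249), the bar from about (203,243) to (306,229), and the rail from (195,202) to (310,198). Next I'll measure these in world coordinates.

```bash
sed -i "s/np.array(c\['rotation'\]).T/(Rotation.from_quat(c['rotation']).as_matrix() if np.size(c['rotation'])==4 else np.array(c['rotation'])).T/; 1a from scipy.spatial.transform import Rotation" h.py
cat >> h.py <<'E'
def blob(m,x0,x1,y0,y1):
    k=np.zeros(m.shape,np.uint8); k[y0:y1,x0:x1]=m[y0:y1,x0:x1]
    cs,_=cv2.findContours(k,cv2.RETR_EXTERNAL,cv2.CHAIN_APPROX_NONE); c=max(cs,key=cv2.contourArea)
    return c, cv2.minAreaRect(c)
E
python3 - <<'E'
from h import *
im=cv2.imread('pics/t0.png'); c=load('t0'); hsv=cv2.cvtColor(im,cv2.COLOR_BGR2HSV)
low=((hsv[...,1]<75)&(hsv[...,2]>70)).astype(np.uint8)
org=((hsv[...,1]>215)&(hsv[...,2]>180)).astype(np.uint8)
def rep(n,m,box,z):
    k,r=blob(m,*box); p=ray(c,cv2.boxPoints(r),z); print(n,cv2.contourArea(k),np.round(r[0],1),np.round(p[:,:2],4).tolist(),'ctr',np.round(ray(c,[r[0]],z)[0,:2],4))
rep('er',org,(250,280,200,226),.018)
rep('coast',low,(110,160,225,270),.008)
rep('bar',low,(195,315,218,255),.014)
rep('rail',low,(185,318,185,216),.01)
z=cv2.resize(im[180:260,190:320],None,fx=6,fy=6,interpolation=cv2.INTER_CUBIC); cv2.imwrite('pics/z0.png',z)
E
```

```text
er 43.5 [264.3 215.3] [[0.5614, -0.0087], [0.5635, -0.0242], [0.5309, -0.0285], [0.5288, -0.0129]] ctr [ 0.5461 -0.0186]
coast 846.0 [135.5 248.5] [[0.4952, 0.3996], [0.4961, 0.3044], [0.4024, 0.2998], [0.4015, 0.3938]] ctr [0.4485 0.3494]
bar 1261.0 [254.4 235. ] [[0.4842, 0.1606], [0.5327, -0.1365], [0.4952, -0.1418], [0.4472, 0.1537]] ctr [0.4897 0.0094]
rail 1347.0 [252.  202.6] [[0.606, 0.188], [0.6212, -0.1509], [0.5622, -0.1522], [0.5471, 0.1839]] ctr [0.584  0.0173]
```

View pics/z0.png

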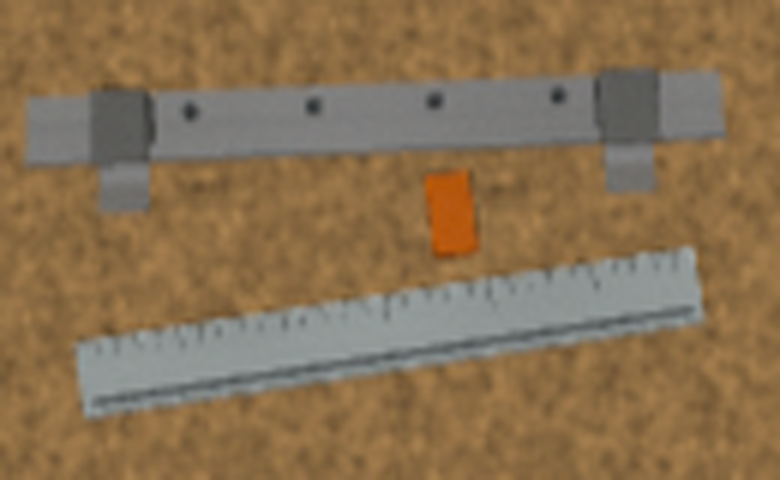

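The crop shows the stop-face edge from (25,165) to (725,135). The bar's rear edge runs from (80,343) to (690,250), and the eraser's corners are near (426,174), (468,172), (478,252) and (434,257).

```bash
cat > m.py <<'E'
from h import *
c=load('t0'); f=lambda p,z: ray(c,np.float64(p)/6-.4+[190,180],z)[:,:2]
r=f([[25,165],[725,135]],.01); b=f([[80,343],[690,250],[702,320],[86,417]],.014); e=f([[426,174],[468,172],[478,252],[434,257]],.018)
yh=(r[0]-r[1])/np.linalg.norm(r[0]-r[1]); xh=np.array([yh[1],-yh[0]]); o=r.mean(0)
if __name__=='__main__':
    print('rail',o,'yhat',yh,'xhat',xh,'len',np.linalg.norm(r[0]-r[1]), 'yaw deg',np.degrees(np.arctan2(xh[1],xh[0])))
    print('bar in rail frame',np.round(np.c_[(b-o)@xh,(b-o)@yh],4).tolist(), 'world',np.round(b,4).tolist())
    ex=e[0]+e[1]-e[2]-e[3]; print('er',e.mean(0),'yaw',np.degrees(np.arctan2(ex[1],ex[0])),np.linalg.norm(ex)/2)
E
python3 m.py
```

```text
rail [0.57810414 0.01677176] yhat [-0.05213343  0.99864013] xhat [0.99864013 0.05213343] len 0.33920406422544863 yaw deg 2.9883802906861106
bar in rail frame [[-0.0873, 0.1445], [-0.0554, -0.1487], [-0.0891, -0.1524], [-0.1224, 0.1424]] world [[0.4834, 0.1565], [0.5305, -0.1346], [0.497, -0.14], [0.4484, 0.1526]]
er [ 0.54651195 -0.02017304] yaw 6.57572685389525 0.03947133170679927
```

>>> carry_out(steps=[[[2.4, 4.1, 0], -1.3, 0.4], [[2.4, 4.1, 0], -1.3, 0.4], [[2.4, 4.1, 0], -1.3, 0.4], [[2.4, 4.1, 0], -1.3, 0.4], [[2.4, 4.1, 0], -1.3, 0.4], [[2.4, 4.1, 0], -1.3, 0.4], [[2.4, 4.1, 0], -1.3, 0.4], [[2.4, 4.1, 0], -1.3, 0.4], [[2.4, 4.1, 0], -1.3, 0.4], [[2.4, 4.1, 0], -1.1, 0.4]], squeeze=8)

```text
time: 1.1
position: [0.4489, -0.1686, 0.2401]
tool_rot: [0.739, -0.674, -0.001, 0.0]
ft_force: [1.5, -0.1, -0.3]
grip_width: 0.052
```

>>> carry_out(steps=[[[2.5, 3.8, -1], 0.5, 0.4], [[2.5, 3.8, -2], 0.5, 0.4], [[2.5, 3.8, -3], 0.4, 0.4], [[2, 3.3, -3], 0, 0.4], [[0, 0, 0], 0, 0.4]])

```text
time: 1.6
position: [0.5453, -0.0161, 0.1515]
tool_rot: [0.75, -0.662, 0.001, -0.001]
ft_force: [-1.0, -0.7, -0.2]
grip_width: 0.0523
```

```bash
python3 - <<'E'
from h import *
snap('wrist','w1.png'); o=robot.get_obs(); print(o['position'],o['tool_rot'])
im=cv2.imread('pics/w1.png'); hsv=cv2.cvtColor(im,cv2.COLOR_BGR2HSV); c=load('w1')
m=((hsv[...,1]>215)&(hsv[...,2]>150)).astype(np.uint8); k,r=blob(m,0,512,0,384)
p=ray(c,cv2.boxPoints(r),.018); print(r,np.round(p,4).tolist(),ray(c,[r[0]],.018))
E
```

```text
[ 0.54535327 -0.01773919  0.15299655] [ 0.74934489 -0.66217664  0.00182745 -0.00099858]
((263.4999694824219, 186.99998474121094), (41.99999237060547, 22.999996185302734), 90.0) [[0.5667, -0.0075, 0.018], [0.5691, -0.027, 0.018], [0.5318, -0.0321, 0.018], [0.5293, -0.012, 0.018]] [[ 0.54953587 -0.01961434  0.018     ]]
```

View pics/w1.png

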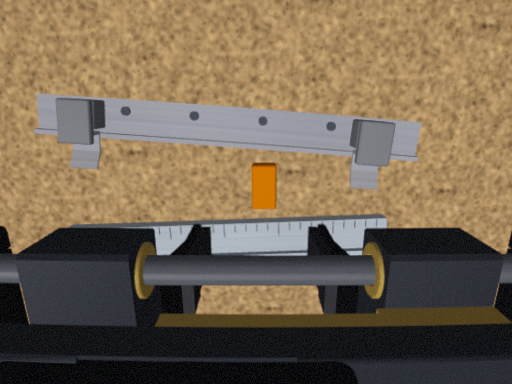

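The wrist view shows the eraser at (263,187), square to the jaws, with nothing near the fingers. Going down.

>>> carry_out(steps=[[[0.2, -0.2, -4], 0, 0.4], [[0, 0, -4], 0, 0.4], [[0, 0, -2.5], 0, 0.4], [[0, 0, -1], 0, 0.4], [[0, 0, 0], 0, 0.4]])

```text
time: 2.15
position: [0.5498, -0.0246, 0.0391]
tool_rot: [0.749, -0.663, 0.006, -0.003]
ft_force: [0.9, 0.2, -0.4]
grip_width: 0.0526
```

>>> carry_out(steps=[[[-0.1, 0.4, -0.6], 0, 0.4], [[0, 0, -0.5], 0, 0.4], [[0, 0, 0], 0, 1], [[0, 0, 0], 0, 1], [[0, 0, 0], 0, 1], [[0, 0, 0], 0, 1]])

```text
time: 2.75
position: [0.552, -0.0223, 0.0329]
tool_rot: [0.748, -0.663, 0.011, -0.005]
ft_force: [-0.0, 0.5, 0.3]
grip_width: 0.0282
```

>>> carry_out(steps=[[[-0.2, 0.2, -0.7], 0, 0.6], [[0, 0, 0], 0, 0.6], [[0, 0, 0], 0, 0.6]])

```text
time: 3.05
position: [0.5501, -0.02, 0.0257]
tool_rot: [0.748, -0.663, 0.011, -0.005]
ft_force: [0.5, -0.0, -0.0]
grip_width: 0.0341
```

>>> carry_out(steps=[[[0, 0, 0], 0, 1], [[0, 0, 0], 0, 1], [[0, 0, 0], 0, 1], [[0, 0, 0], 0, 1], [[0, 0, 1], 0, 1], [[0, 0, 3], 0, 1], [[0, 0, 3], 0, 1], [[0, 0, 0], 0, 1]])

```text
time: 3.85
position: [0.5492, -0.0198, 0.0982]
tool_rot: [0.748, -0.663, 0.01, -0.004]
ft_force: [0.6, 0.4, -0.0]
grip_width: 0.0218
```

>>> carry_out(steps=[[[-1.1, 4.1, 0], 0, 1], [[-1.1, 4.1, 0], 0, 1], [[-1.1, 4.1, 0], 0, 1], [[-1.1, 4.1, 0], 0, 1], [[-1.1, 4.1, 0], 0, 1], [[-1.1, 4.1, 0], 0, 1], [[-1.1, 4.1, 0], 0, 1], [[-1.1, 4.1, 0], 0, 1], [[-1.1, 4.1, 0], 0, 1], [[0, 0, 0], 0, 1]])

```text
time: 4.85
position: [0.4471, 0.3592, 0.0992]
tool_rot: [0.746, -0.666, 0.014, -0.007]
ft_force: [-0.2, -0.5, 1.0]
grip_width: 0.022
```

>>> carry_out(steps=[[[0, -0.8, -2.5], 0, 1], [[0, 0, -2.5], 0, 1], [[0, 0, -0.8], 0, 1], [[0, 0, 0], 0, 1]])

```text
time: 5.25
position: [0.4462, 0.3518, 0.0398]
tool_rot: [0.747, -0.664, 0.014, -0.007]
ft_force: [0.4, 0.0, -0.3]
grip_width: 0.0223
```

```bash
python3 - <<'E'
from h import *
snap('scene','s2.png'); o=robot.get_obs(); print(o['position'],o['ft_force'])
im=cv2.imread('pics/s2.png'); cv2.imwrite('pics/s2z.png',cv2.resize(im[150:270,340:500],None,fx=4,fy=4))
E
```

```text
[0.4464723  0.35183058 0.04031245] [ 0.28730482 -0.09190048  0.55369823]
```

View pics/s2z.png

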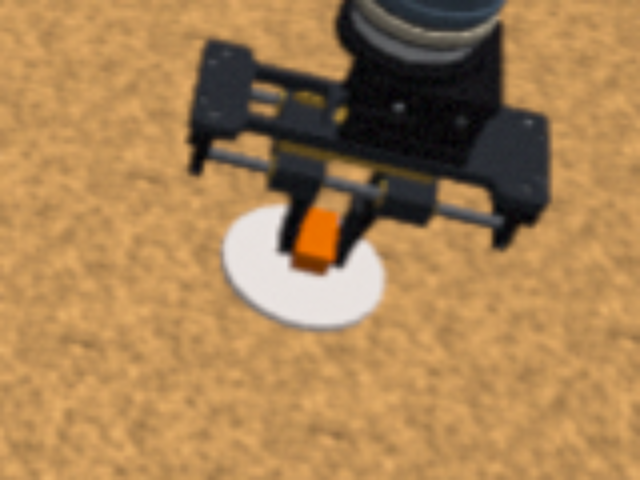

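The eraser is held over the coaster: its bottom is near (312,262) and the coaster's centre near (303,267). Lowering it.

>>> carry_out(steps=[[[0.4, 0, -0.3], 0, 1], [[0, 0, -0.3], 0, 1], [[0, 0, -0.1], 0, 1], [[0, 0, 0], 0, 1]])

```text
time: 5.7
position: [0.4534, 0.3518, 0.0356]
tool_rot: [0.747, -0.665, 0.015, -0.01]
ft_force: [-0.3, 0.1, -0.2]
grip_width: 0.022
```

>>> carry_out(steps=[[[0, 0, -0.2], 0, 1], [[0, 0, 0], 0, 1]])

```text
time: 5.9
position: [0.4537, 0.352, 0.0341]
tool_rot: [0.747, -0.665, 0.016, -0.01]
ft_force: [-0.3, -1.2, 0.7]
grip_width: 0.022
```

>>> carry_out(steps=[[[0, 0, 0], 0, 0.6], [[0, 0, 0], 0, 0.5], [[0, 0, 0], 0, 0.5], [[0, 0, 0], 0, 0.5], [[0, 0, 2], 0, 0.5], [[0, 0, 4], 0, 0.5], [[0, 0, 2], 0, 1], [[0, 0, 0], 0, 1]])

```text
time: 6.7
position: [0.4525, 0.3516, 0.1154]
tool_rot: [0.747, -0.665, 0.015, -0.009]
ft_force: [0.3, 0.2, 0.1]
grip_width: 0.0343
```

```bash
cat > t.py <<'E'
from m import *
import sys
n=sys.argv[1]; snap('top',n+'.png'); im=cv2.imread(f'pics/{n}.png'); o_=robot.get_obs(); print(o_['time'],np.round(o_['position'],4),np.round(o_['ft_force'],1))
hsv=cv2.cvtColor(im,cv2.COLOR_BGR2HSV)
cv2.imwrite(f'pics/{n}z.png',cv2.resize(im[170:270,110:320],None,fx=3.8,fy=3.8,interpolation=cv2.INTER_CUBIC))
og=((hsv[...,1]>215)&(hsv[...,2]>170)).astype(np.uint8); lo=((hsv[...,1]<75)&(hsv[...,2]>70)|(og>0)).astype(np.uint8)
try:
    k,r=blob(og,105,165,215,280); print('er',ray(c,[r[0]],.026),cv2.contourArea(k))
    k,r=blob(lo,105,165,215,280); print('coaster',ray(c,[r[0]],.008),cv2.contourArea(k))
except ValueError: print('none')
E
python3 t.py t3
```

```text
6.75 [0.452  0.3513 0.1143] [-0.8 -0.1 -0.8]
none
```

View pics/t3z.png

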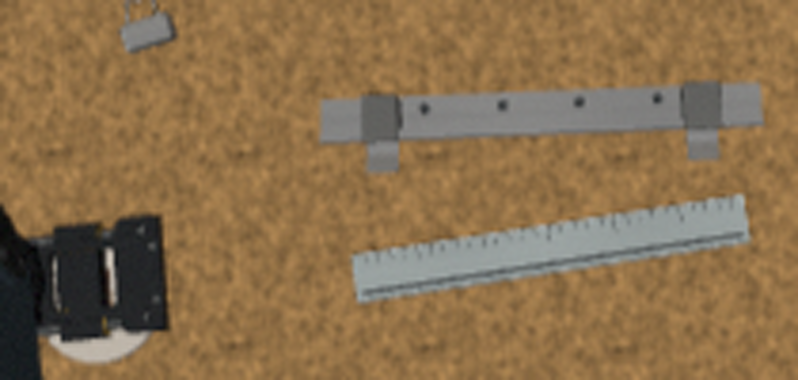

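The top view shows the bar unmoved, with its right rear corner near (742,197). The arm still hides the coaster, so I'll check the eraser after moving away. Next I'll go behind the middle of the bar with the fingers shut.

>>> carry_out(steps=[[[-0.2, -4.3, 0], -0.3, 1], [[-0.2, -4.3, 0], -0.3, 1], [[-0.2, -4.3, 0], -0.3, 1], [[-0.2, -4.3, 0], -0.3, 1], [[-0.2, -4.3, 0], -0.2, 1], [[-0.2, -4.3, 0], 0, 1], [[-0.2, -4.3, 0], 0, 1], [[-0.3, -4.2, 0], 0, 1], [[0, 0, 0], 0, 1]])

```text
time: 7.65
position: [0.4298, -0.0015, 0.105]
tool_rot: [0.74, -0.672, 0.011, -0.006]
ft_force: [1.2, -0.4, 0.9]
grip_width: 0.0007
```

```bash
python3 t.py t4
```

```text
7.7 [4.292e-01 3.000e-04 1.049e-01] [-0.2 -0.5  0.1]
er [[0.45112149 0.35064436 0.026     ]] 64.5
coaster [[0.45205863 0.34835364 0.008     ]] 821.0
```

The eraser is on the coaster, about 2–3 mm off centre. Going down and then forward.

>>> carry_out(steps=[[[0, 0.4, -3.5], 0, 1], [[0, 0.4, -3], 0, 1], [[0, 0, -1], 0, 1], [[0, 0, 0], 0, 1], [[1, 0, 0], 0, 1], [[1, 0, 0], 0, 1], [[0, 0, 0], 0, 1]])

```text
time: 8.4
position: [0.4501, 0.014, 0.026]
tool_rot: [0.742, -0.67, 0.009, -0.006]
ft_force: [0.6, -0.2, 0.3]
grip_width: 0.0001
```

>>> carry_out(steps=[[[0.3, -0.4, 0], 0, 1], [[0.3, 0, 0], 0, 1], [[0.3, 0, 0], 0, 1], [[0.3, 0, 0], 0, 1], [[0.3, 0, 0], 0, 1], [[0.3, 0, 0], 0, 1]])

```text
time: 9.0
position: [0.469, 0.0098, 0.0279]
tool_rot: [0.742, -0.67, 0.01, -0.006]
ft_force: [-0.8, 0.5, -0.1]
grip_width: 0.0007
```

>>> carry_out(steps=[[[0.3, 0, 0], 0, 1], [[0.3, 0, 0], 0, 1], [[0.3, 0, 0], 0, 1], [[0.3, 0, 0], 0, 1], [[0.3, 0, 0], 0, 1], [[0.3, 0, 0], 0, 1], [[0, 0, 0], 0, 1]])

```text
time: 9.7
position: [0.4871, 0.0102, 0.0277]
tool_rot: [0.742, -0.67, 0.008, -0.005]
ft_force: [-0.2, -0.0, -0.3]
grip_width: 0.0004
```

```bash
cat >> t.py <<'E'
# bar: bright bluish-white vs grey rail/tongues; fit lines to ends of the rear edge
b=((hsv[...,1]<75)&(hsv[...,2]>135)).astype(np.uint8); b=cv2.morphologyEx(b,cv2.MORPH_CLOSE,np.ones((3,3)))
k,r=blob(b,190,320,200,260); p=ray(c,cv2.boxPoints(r),.014)[:,:2]; q=np.c_[(p-o)@xh,(p-o)@yh]; print('bar rail-frame mm',np.round(q*1000,1).tolist(),cv2.contourArea(k))
E
python3 t.py t5
```

```text
9.75 [0.4871 0.0102 0.0277] [ 1.2 -0.1  0.8]
none
bar rail-frame mm [[17.5, 107.1], [8.3, -107.4], [-6.4, -106.6], [2.9, 107.5]] 260.0
```

View pics/t5z.png

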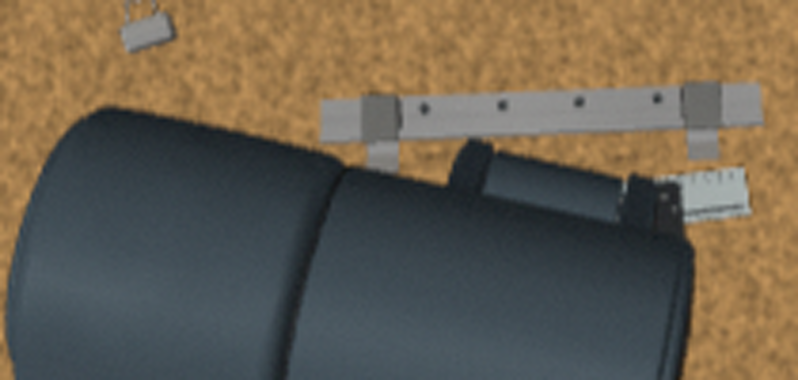

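The right end moved about 22 mm and its rear corner is now at (745,168). The arm hides the rest, so I'll go a bit further and use the scene camera.

>>> carry_out(steps=[[[0.3, 0, 0], 0, 1], [[0.3, 0, 0], 0, 1], [[0.3, 0, 0], 0, 1], [[0, 0, 0], 0, 1]])

```text
time: 10.15
position: [0.4965, 0.0102, 0.0277]
tool_rot: [0.742, -0.67, 0.008, -0.005]
ft_force: [-0.2, -0.7, 0.1]
grip_width: 0.0006
```

```bash
cat > s.py <<'E'
from h import *
import sys
n=sys.argv[1]; snap('scene',n+'.png'); im=cv2.imread(f'pics/{n}.png'); o_=robot.get_obs(); print(o_['time'],np.round(o_['position'],4),np.round(o_['ft_force'],1))
cv2.imwrite(f'pics/{n}z.png',cv2.resize(im[155:255,195:355],None,fx=5,fy=5,interpolation=cv2.INTER_CUBIC))
E
python3 s.py s6
```

```text
10.2 [0.4965 0.0102 0.0277] [ 0.4 -0.3  0.7]
```

View pics/s6z.png

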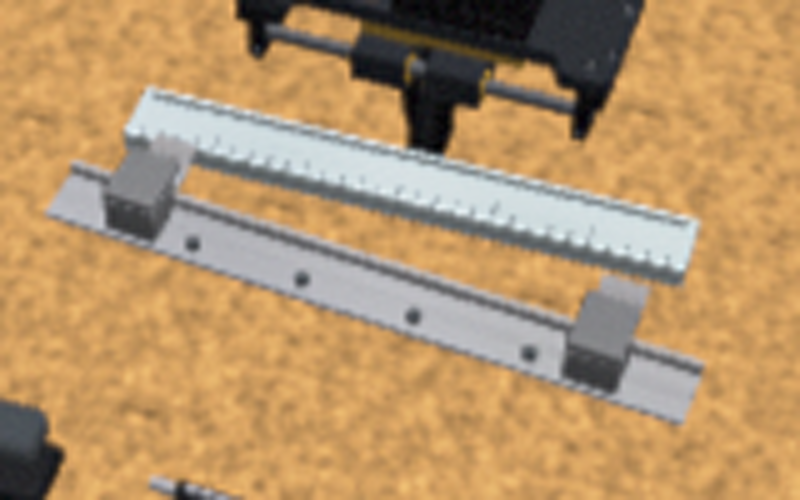

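The scene view shows the bar's rear top edge from (125,132) to (685,272), and the rail's stop-face top edge from about (75,163) to (703,366).

```bash
cat >> h.py <<'E'
def rel(n,bar,rail=[[75,163],[703,366]]):
    c=load(n); f=lambda p,z: ray(c,np.float64(p)/5-.4+[195,155],z)[:,:2]
    b=f(bar,.014); r=f(rail,.010); y=r[1]-r[0]; L=np.linalg.norm(y); y/=L; x=np.array([y[1],-y[0]]); o=r.mean(0)
    print('rail',np.round(r,4).tolist(),L,'yaw',np.degrees(np.arctan2(x[1],x[0]))); print('bar mm in rail frame',np.round(np.c_[(b-o)@x,(b-o)@y]*1000,1).tolist(),'world',np.round(b,4).tolist())
E
python3 -c "
from h import *
rel('s6',[[125,132],[685,272]])"
```

```text
rail [[0.591, -0.1511], [0.5757, 0.1864]] 0.33783038861409537 yaw 2.59615721501484
bar mm in rail frame [[-26.9, -153.0], [-49.6, 144.8]] world [[0.5634, -0.1364], [0.5272, 0.1601]]
```

>>> carry_out(steps=[[[-2, 0, 0], 0, 1], [[0, 3, 0], 0, 1], [[0, 3, 0], 0, 1], [[0, 0, 0], 0, 1], [[0.5, 0, 0], 0, 1], [[0.3, 0, 0], 0, 1], [[0.3, 0, 0], 0, 1], [[0.3, 0, 0], 0, 1], [[0.3, 0, 0], 0, 1], [[0, 0, 0], 0, 1]])

```text
time: 11.2
position: [0.4999, 0.0672, 0.0279]
tool_rot: [0.74, -0.673, 0.012, -0.008]
ft_force: [-1.0, 0.1, -0.9]
grip_width: 0.0006
```

>>> carry_out(steps=[[[-2, 0, 0], 0, 1], [[0, -4.5, 0], 0, 1], [[0, -4.5, 0], 0, 1], [[0, -4.5, 0], 0, 1], [[0, -4, 0], 0, 1], [[0, 0, 0], 0, 1], [[1, 0, 0], 0, 1], [[0, 0, 0], 0, 1]])

```text
time: 12.0
position: [0.4948, -0.1159, 0.0285]
tool_rot: [0.741, -0.672, 0.019, -0.01]
ft_force: [0.4, 0.8, 1.4]
grip_width: 0.0005
```

```bash
python3 s.py s7
```

```text
12.05 [ 0.4933 -0.1149  0.0283] [ 0.1 -0.2 -0.8]
```

View pics/s7z.png

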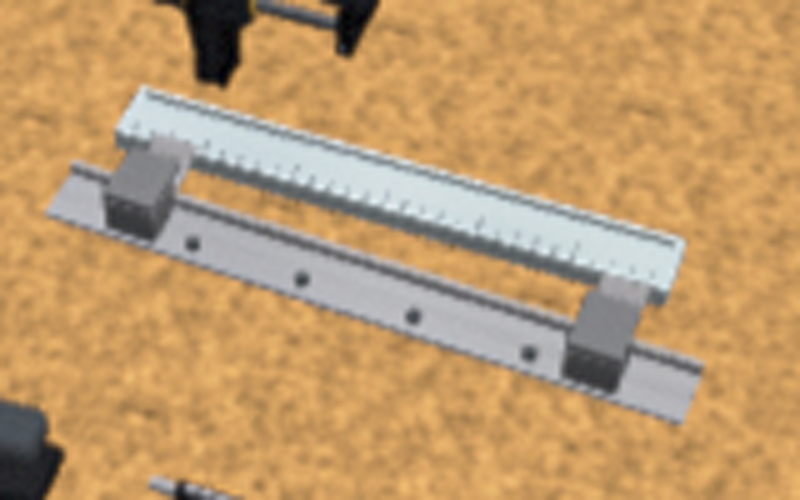

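The bar's rear top edge now runs from (116,132) to (668,292), nearly parallel to the rail, with the finger behind its right end at (215,75).

```bash
python3 -c "
from h import *
rel('s7',[[116,132],[668,292]])"
```

```text
rail [[0.591, -0.1511], [0.5757, 0.1864]] 0.33783038861409537 yaw 2.59615721501484
bar mm in rail frame [[-25.0, -157.3], [-34.1, 140.8]] world [[0.5655, -0.1406], [0.543, 0.1568]]
```

>>> carry_out(steps=[[[0.5, 0.4, 0], 0, 1], [[0.4, 0, 0], 0, 1], [[0.4, 0, 0], 0, 1], [[0.3, 0, 0], 0, 1], [[0.3, 0, 0], 0, 1], [[0.2, 0, 0], 0, 1]])

```text
time: 12.65
position: [0.5149, -0.1048, 0.0281]
tool_rot: [0.744, -0.668, 0.015, -0.009]
ft_force: [-1.0, -0.4, 0.0]
grip_width: 0.0007
```

>>> carry_out(steps=[[[0.2, -0.1, 0], 0, 1], [[0.2, 0, 0], 0, 1], [[0.2, 0, 0], 0, 1]])

```text
time: 12.95
position: [0.5203, -0.1056, 0.0279]
tool_rot: [0.744, -0.668, 0.014, -0.009]
ft_force: [-1.6, -0.6, 1.3]
grip_width: 0.0003
```

>>> carry_out(steps=[[[0.2, 0, 0], 0, 1], [[0.2, 0, 0], 0, 1]])

```text
time: 13.15
position: [0.5221, -0.1054, 0.0278]
tool_rot: [0.744, -0.668, 0.012, -0.008]
ft_force: [-4.4, -1.3, 4.0]
grip_width: 0.0005
```

>>> carry_out(steps=[[[0.2, 0, 0], 0, 1], [[0.2, 0, 0], 0, 1]])

```text
time: 13.35
position: [0.5242, -0.1051, 0.0277]
tool_rot: [0.744, -0.668, 0.01, -0.007]
ft_force: [-4.9, -2.4, 3.9]
grip_width: 0.0007
```

>>> carry_out(steps=[[[0.2, 0, 0], 0, 1], [[0.2, 0, 0], 0, 1]])

```text
time: 13.55
position: [0.5278, -0.1049, 0.0277]
tool_rot: [0.744, -0.668, 0.009, -0.006]
ft_force: [-3.2, 0.2, 3.3]
grip_width: 0.0002
```

>>> carry_out(steps=[[[0.2, 0, 0], 0, 1], [[0.2, 0, 0], 0, 1]])

```text
time: 13.75
position: [0.5322, -0.1047, 0.0277]
tool_rot: [0.744, -0.668, 0.009, -0.006]
ft_force: [-2.7, -0.9, 3.1]
grip_width: 0.0005
```

>>> carry_out(steps=[[[0.2, 0, 0], 0, 1], [[0.2, 0, 0], 0, 1]])

```text
time: 13.95
position: [0.5339, -0.1041, 0.0275]
tool_rot: [0.745, -0.667, 0.006, -0.005]
ft_force: [-8.0, -1.7, 6.2]
grip_width: 0.0006
```

>>> carry_out(steps=[[[0.15, 0, 0], 0, 1]])

```text
time: 14.05
position: [0.5341, -0.1038, 0.0274]
tool_rot: [0.745, -0.667, 0.004, -0.004]
ft_force: [-6.6, -1.5, 5.7]
grip_width: 0.0004
```

>>> carry_out(steps=[[[0.15, 0, 0], 0, 1]])

```text
time: 14.15
position: [0.5343, -0.1037, 0.0274]
tool_rot: [0.745, -0.667, 0.003, -0.003]
ft_force: [-5.9, -2.3, 5.9]
grip_width: 0.0003
```

```bash
python3 s.py s8
```

```text
14.2 [ 0.5344 -0.1036  0.0274] [-5.5 -1.5  4.5]
```

View pics/s8z.png

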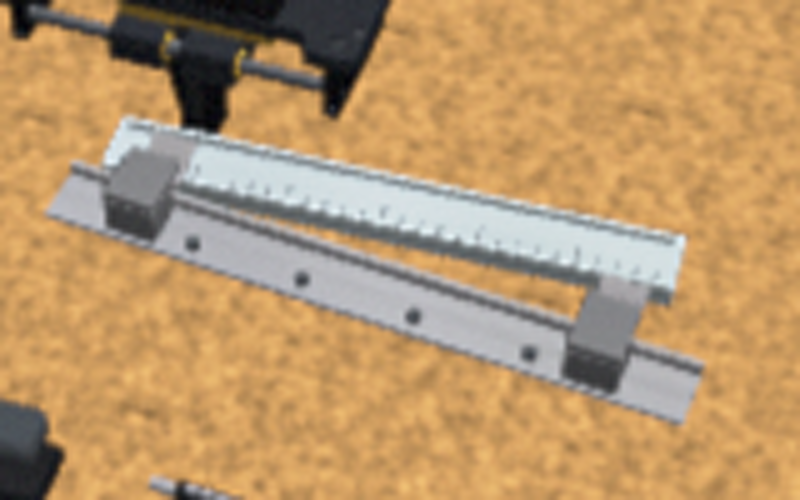

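```bash
python3 -c "
from h import *
rel('s8',[[103,164],[668,292]])"
```

```text
rail [[0.591, -0.1511], [0.5757, 0.1864]] 0.33783038861409537 yaw 2.59615721501484
bar mm in rail frame [[-1.9, -153.2], [-34.1, 140.8]] world [[0.5884, -0.1354], [0.543, 0.1568]]
```

The right corner is on the rail within measurement error and the left end is about 34 mm out. I'll press once more, a little firmer, so the 2 N is certain.

>>> carry_out(steps=[[[0.25, 0, 0], 0, 1], [[0.25, 0, 0], 0, 1]])

```text
time: 14.4
position: [0.5355, -0.1027, 0.0272]
tool_rot: [0.746, -0.666, -0.001, -0.001]
ft_force: [-6.3, -0.7, 5.6]
grip_width: 0.0007
```

>>> carry_out(steps=[[[-1, 0, 0], 0, 1], [[0, -1.1, 0], 2.5, 1], [[0, -1.1, 0], 2.5, 1], [[0, 0, 0], 0, 1], [[0.5, 0, 0], 0, 1], [[0.2, 0, 0], 0, 1]])

```text
time: 15.0
position: [0.5381, -0.1262, 0.0274]
tool_rot: [0.774, -0.633, 0.006, -0.004]
ft_force: [-2.7, -2.1, 1.7]
grip_width: 0.0007
```

>>> carry_out(steps=[[[0.2, 0, 0], 0, 1]])

```text
time: 15.1
position: [0.5384, -0.1259, 0.0273]
tool_rot: [0.774, -0.633, 0.004, -0.003]
ft_force: [-8.6, -5.5, 4.3]
grip_width: 0.0007
```

>>> carry_out(steps=[[[0.2, 0, 0], 0, 1]])

```text
time: 15.2
position: [0.5384, -0.1256, 0.0271]
tool_rot: [0.775, -0.633, 0.002, -0.002]
ft_force: [-6.7, -4.7, 3.7]
grip_width: 0.0002
```

>>> carry_out(steps=[[[0.2, 0, 0], 0, 1]])

```text
time: 15.3
position: [0.5384, -0.1253, 0.027]
tool_rot: [0.775, -0.632, 0.0, -0.0]
ft_force: [-5.4, -4.3, 3.3]
grip_width: 0.0008
```

>>> carry_out(steps=[[[0.3, 0, 0], 0, 1], [[0.1, 0, 0], 0, 1], [[-3, 0, 0], 0, 1], [[-3, 0, 0], -2, 1], [[0, 4.5, 0], -2, 1], [[0, 4.5, 0], -2, 1], [[0, 4.5, 0], -2, 1], [[0, 4.5, 0], 0, 1], [[0, 4.5, 0], 0, 1], [[0, 3, 0], 0, 1]])

```text
time: 16.3
position: [0.4835, 0.1331, 0.0273]
tool_rot: [0.721, -0.693, 0.004, -0.002]
ft_force: [-0.1, -0.4, -0.2]
grip_width: 0.0007
```

>>> carry_out(steps=[[[0.3, 0, 0], 0, 1], [[0.3, 0, 0], 0, 1], [[0.3, 0, 0], 0, 1], [[0.3, 0, 0], 0, 1], [[0.3, 0, 0], 0, 1]])

```text
time: 16.8
position: [0.5003, 0.1359, 0.0274]
tool_rot: [0.723, -0.691, 0.005, -0.003]
ft_force: [0.5, 0.1, -0.1]
grip_width: 0.0008
```

>>> carry_out(steps=[[[0.3, 0, 0], 0, 1], [[0.2, 0, 0], 0, 1], [[0.2, 0, 0], 0, 1]])

```text
time: 17.1
position: [0.5075, 0.1336, 0.0272]
tool_rot: [0.721, -0.693, 0.004, -0.002]
ft_force: [-0.6, 1.0, 0.0]
grip_width: 0.0005
```

>>> carry_out(steps=[[[0.2, 0.3, 0], 0, 1], [[0.2, 0, 0], 0, 1]])

```text
time: 17.3
position: [0.5099, 0.1362, 0.0269]
tool_rot: [0.721, -0.693, 0.003, -0.001]
ft_force: [-3.8, 1.6, 1.2]
grip_width: 0.0004
```

>>> carry_out(steps=[[[0.2, 0, 0], 0, 1], [[0.2, 0, 0], 0, 1]])

```text
time: 17.5
position: [0.5111, 0.1364, 0.0267]
tool_rot: [0.721, -0.693, 0.0, 0.002]
ft_force: [-4.0, -1.0, 2.2]
grip_width: 0.0001
```

>>> carry_out(steps=[[[0.2, 0, 0], 0, 1], [[0.2, 0, 0], 0, 1]])

```text
time: 17.7
position: [0.5134, 0.1367, 0.0267]
tool_rot: [0.721, -0.693, -0.001, 0.003]
ft_force: [-3.3, -0.6, 3.4]
grip_width: 0.0007
```

>>> carry_out(steps=[[[0.2, 0, 0], 0, 1], [[0.2, 0, 0], 0, 1]])

```text
time: 17.9
position: [0.5175, 0.137, 0.0266]
tool_rot: [0.721, -0.693, -0.001, 0.003]
ft_force: [-3.3, 0.5, 1.7]
grip_width: 0.0002
```

>>> carry_out(steps=[[[0.2, 0, 0], 0, 1], [[0.2, 0, 0], 0, 1]])

```text
time: 18.1
position: [0.5228, 0.1373, 0.0266]
tool_rot: [0.721, -0.693, -0.001, 0.002]
ft_force: [-2.5, 0.6, 1.4]
grip_width: 0.0005
```

>>> carry_out(steps=[[[0.2, 0, 0], 0, 1]])

```text
time: 18.2
position: [0.5253, 0.1374, 0.0266]
tool_rot: [0.721, -0.693, -0.0, 0.002]
ft_force: [-2.0, 1.2, 1.2]
grip_width: 0.0007
```

>>> carry_out(steps=[[[0.2, 0, 0], 0, 1]])

```text
time: 18.3
position: [0.5267, 0.1374, 0.0265]
tool_rot: [0.721, -0.693, -0.001, 0.003]
ft_force: [-6.0, 1.4, 4.1]
grip_width: 0.0004
```

>>> carry_out(steps=[[[0.2, 0, 0], 0, 1]])

```text
time: 18.4
position: [0.5269, 0.1374, 0.0264]
tool_rot: [0.721, -0.693, -0.003, 0.004]
ft_force: [-7.5, -0.3, 5.8]
grip_width: 0.0004
```

>>> carry_out(steps=[[[0.25, 0, 0], 0, 1]])

```text
time: 18.5
position: [0.5269, 0.1373, 0.0263]
tool_rot: [0.721, -0.693, -0.005, 0.006]
ft_force: [-6.5, 1.2, 5.6]
grip_width: 0.0011
```

```bash
python3 s.py s9
```

```text
18.55 [0.5269 0.1373 0.0262] [-7.   0.5  5. ]
```

View pics/s9z.png

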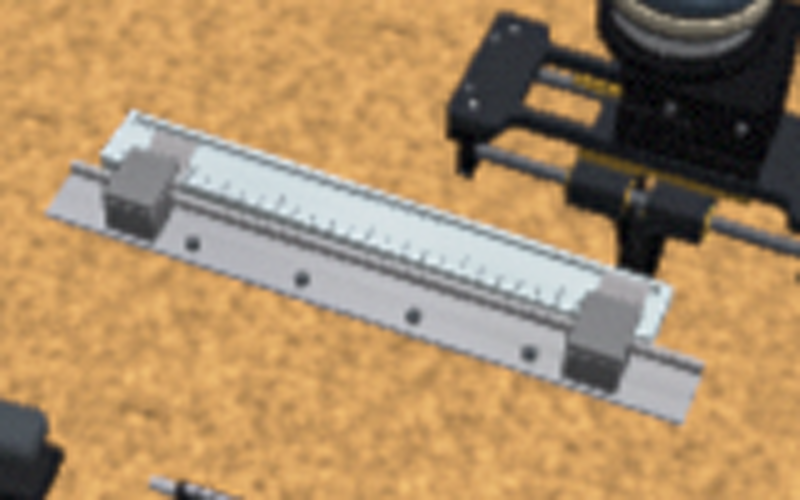

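The left end is home. The right end has crept out a few mm (rear corner at about (101,157), against (103,164) when it was home), so I'm going back to it.

>>> carry_out(steps=[[[-3, 0, 0], 0, 1], [[-1, -3, 0], 0.5, 1], [[0, -4.5, 0], 0, 1], [[0, -4.5, 0], 0, 1], [[0, -4.5, 0], 0, 1], [[0, -4.5, 0], 0, 1], [[0, -4, 0], 0, 1], [[0, 0, 0], 0, 1]])

```text
time: 19.35
position: [0.5051, -0.1279, 0.0285]
tool_rot: [0.726, -0.687, 0.016, -0.004]
ft_force: [0.1, -0.7, 0.4]
grip_width: 0.0005
```

>>> carry_out(steps=[[[0.5, 0, -0.1], 0, 1], [[0.4, 0, 0], 0, 1], [[0.4, 0, 0], 0, 1], [[0.3, 0, 0], 0, 1], [[0.2, 0, 0], 0, 1], [[0.2, 0, 0], 0, 1]])

```text
time: 19.95
position: [0.5296, -0.1257, 0.0277]
tool_rot: [0.728, -0.686, 0.019, -0.005]
ft_force: [0.9, 1.2, -0.1]
grip_width: 0.0002
```

>>> carry_out(steps=[[[0.2, 0, 0], 0, 1], [[0.2, 0, 0], 0, 1]])

```text
time: 20.15
position: [0.5338, -0.1245, 0.0276]
tool_rot: [0.728, -0.685, 0.019, -0.005]
ft_force: [-0.0, 0.6, -0.2]
grip_width: 0.0006
```

>>> carry_out(steps=[[[0.2, 0, 0], 0, 1]])

```text
time: 20.25
position: [0.5351, -0.1243, 0.0275]
tool_rot: [0.729, -0.685, 0.018, -0.004]
ft_force: [-2.3, -1.3, 0.7]
grip_width: 0.0003
```

>>> carry_out(steps=[[[0.2, 0, 0], 0, 1]])

```text
time: 20.35
position: [0.536, -0.1241, 0.0274]
tool_rot: [0.729, -0.685, 0.017, -0.004]
ft_force: [-1.9, -0.4, 1.7]
grip_width: 0.0007
```

>>> carry_out(steps=[[[0.2, 0, 0], 0, 1]])

```text
time: 20.45
position: [0.5372, -0.124, 0.0273]
tool_rot: [0.729, -0.685, 0.016, -0.003]
ft_force: [-3.2, -0.0, 1.6]
grip_width: 0.0005
```

>>> carry_out(steps=[[[0.2, 0, 0], 0, 1]])

```text
time: 20.55
position: [0.5386, -0.1239, 0.0272]
tool_rot: [0.729, -0.685, 0.015, -0.003]
ft_force: [-2.8, -1.3, 1.5]
grip_width: 0.0005
```

>>> carry_out(steps=[[[0.2, 0, 0], 0, 1]])

```text
time: 20.65
position: [0.5394, -0.1238, 0.0271]
tool_rot: [0.729, -0.685, 0.014, -0.002]
ft_force: [-6.8, -3.4, 3.8]
grip_width: 0.0006
```

>>> carry_out(steps=[[[0.2, 0, 0], 0, 1]])

```text
time: 20.75
position: [0.5395, -0.1236, 0.027]
tool_rot: [0.729, -0.685, 0.012, -0.001]
ft_force: [-7.1, -2.7, 5.0]
grip_width: 0.0006
```

>>> carry_out(steps=[[[0.25, 0, 0], 0, 1], [[-3, 0, 0], 0, 1], [[-1.5, 3, 0], -0.5, 1], [[0, 4.5, 0], -0.5, 1], [[0, 4.5, 0], 0, 1], [[0, 4.5, 0], 0, 1], [[0, 4.5, 0], 0, 1], [[0, 4, 0], 0, 1], [[0, 0, 0], 0, 1]])

```text
time: 21.65
position: [0.506, 0.1315, 0.0281]
tool_rot: [0.719, -0.695, 0.021, -0.008]
ft_force: [-0.4, -1.1, -0.4]
grip_width: 0.0005
```

>>> carry_out(steps=[[[0.5, 0, 0], 0, 1], [[0.5, 0, 0], 0, 1], [[0.2, 0, 0], 0, 1]])

```text
time: 21.95
position: [0.5211, 0.1316, 0.0283]
tool_rot: [0.719, -0.695, 0.023, -0.01]
ft_force: [-0.2, -0.8, 0.5]
grip_width: 0.0002
```

>>> carry_out(steps=[[[0.2, 0.2, -0.1], 0, 1]])

```text
time: 22.05
position: [0.5241, 0.1322, 0.0273]
tool_rot: [0.718, -0.696, 0.023, -0.01]
ft_force: [0.0, -1.0, 0.1]
grip_width: 0.0005
```

>>> carry_out(steps=[[[0.2, 0, 0], 0, 1]])

```text
time: 22.15
position: [0.5258, 0.1314, 0.0271]
tool_rot: [0.717, -0.696, 0.022, -0.01]
ft_force: [-2.2, 0.9, 0.9]
grip_width: 0.0003
```

>>> carry_out(steps=[[[0.2, 0, 0], 0, 1]])

```text
time: 22.25
position: [0.5263, 0.1307, 0.0267]
tool_rot: [0.717, -0.697, 0.021, -0.008]
ft_force: [-3.7, 1.4, 1.1]
grip_width: 0.0006
```

>>> carry_out(steps=[[[0.2, 0, 0], 0, 1]])

```text
time: 22.35
position: [0.5265, 0.1303, 0.0264]
tool_rot: [0.717, -0.697, 0.019, -0.007]
ft_force: [-3.8, 1.1, 2.1]
grip_width: 0.0004
```

>>> carry_out(steps=[[[0.3, 0, 0], 0, 1]])

```text
time: 22.45
position: [0.5267, 0.1301, 0.026]
tool_rot: [0.717, -0.697, 0.017, -0.004]
ft_force: [-5.8, 1.9, 3.8]
grip_width: 0.0008
```

>>> carry_out(steps=[[[0.3, 0, 0], 0, 1]])

```text
time: 22.55
position: [0.5268, 0.1299, 0.0257]
tool_rot: [0.717, -0.697, 0.015, -0.002]
ft_force: [-6.2, 1.9, 3.6]
grip_width: 0.0004
```

>>> carry_out(steps=[[[0.3, 0, 0], 0, 1]])

```text
time: 22.65
position: [0.5269, 0.1298, 0.0255]
tool_rot: [0.717, -0.697, 0.013, 0.0]
ft_force: [-5.8, 1.3, 4.8]
grip_width: 0.0005
```

Now a press at the middle to seat both ends together.

>>> carry_out(steps=[[[-2, 0, 0.1], 0, 1], [[0, -4, 0.1], 0, 1], [[0, -4.5, 0], 0, 1], [[0, -4, 0], 0, 1], [[0, 0, 0], 0, 1], [[0.5, 0, 0], 0, 1], [[0.4, 0, 0], 0, 1], [[0.3, 0, 0], 0, 1]])

```text
time: 23.45
position: [0.529, 0.0007, 0.0289]
tool_rot: [0.718, -0.695, 0.022, -0.006]
ft_force: [-0.1, -0.2, 0.2]
grip_width: 0.0005
```

>>> carry_out(steps=[[[0.3, 0, 0], 0, 1], [[0.2, 0, 0], 0, 1]])

```text
time: 23.65
position: [0.5329, 0.0027, 0.0286]
tool_rot: [0.72, -0.694, 0.02, -0.005]
ft_force: [-5.5, -3.9, 0.5]
grip_width: 0.0003
```

>>> carry_out(steps=[[[0.3, 0, 0], 0, 1]])

```text
time: 23.75
position: [0.533, 0.0036, 0.0282]
tool_rot: [0.721, -0.693, 0.018, -0.003]
ft_force: [-6.9, -3.4, 2.4]
grip_width: 0.0002
```

>>> carry_out(steps=[[[0.4, 0, 0], 0, 1]])

```text
time: 23.85
position: [0.5332, 0.0045, 0.0277]
tool_rot: [0.722, -0.692, 0.014, 0.0]
ft_force: [-6.3, -4.0, 3.9]
grip_width: 0.0007
```

>>> carry_out(steps=[[[0.4, 0, 0], 0, 1]])

```text
time: 23.95
position: [0.5333, 0.0053, 0.0271]
tool_rot: [0.722, -0.692, 0.011, 0.003]
ft_force: [-5.8, -3.3, 3.2]
grip_width: 0.0006
```

>>> carry_out(steps=[[[0.6, 0, 0], 0, 1]])

```text
time: 24.05
position: [0.5335, 0.0063, 0.0265]
tool_rot: [0.723, -0.691, 0.006, 0.008]
ft_force: [-10.1, -5.4, 5.9]
grip_width: 0.0005
```

>>> carry_out(steps=[[[0.8, 0, 0], 0, 1]])

```text
time: 24.15
position: [0.5338, 0.0072, 0.0258]
tool_rot: [0.724, -0.69, -0.001, 0.013]
ft_force: [-13.2, -5.2, 8.1]
grip_width: 0.0002
```

Force reached 13 N at the finger against a firm stop, which is enough. Retracting upward and clear for the final check.

>>> carry_out(steps=[[[-2, 0, 0], 0, 1], [[-3, 0, 0], 0, 1], [[-3, 0, 3], 0, 1], [[0, 0, 4], 0, 1], [[-1, -4, 4], 0, 1], [[0, -4, 4], 0, 1], [[0, -4.5, 0], 0, 1], [[0, -4.5, 0], 0, 1], [[0, -4.5, 0], 0, 1], [[0, 0, 0], 0, 1]])

```text
time: 25.15
position: [0.4435, -0.2005, 0.1732]
tool_rot: [0.73, -0.683, 0.003, 0.014]
ft_force: [0.6, -0.1, 0.7]
grip_width: 0.0003
```

```bash
python3 t.py t10; python3 s.py s10; python3 - <<'E'
import cv2,numpy as np
a=cv2.imread('pics/s10z.png'); b=cv2.imread('pics/t10.png')[170:270,110:320]
b=cv2.resize(b,None,fx=3.8,fy=3.8,interpolation=cv2.INTER_CUBIC)[:100*2]
E
python3 -c "
import cv2,numpy as np
a=cv2.imread('pics/s10.png')[160:235,200:345]; b=cv2.imread('pics/t10.png')[185:235,185:320]
a=cv2.resize(a,(700,362),interpolation=cv2.INTER_CUBIC); b=cv2.resize(b,(630,233),interpolation=cv2.INTER_CUBIC)
cv2.imwrite('pics/f.png',np.vstack([a,np.pad(b,((0,0),(0,70),(0,0)))]))"
```

```text
25.2 [ 0.4423 -0.1975  0.1728] [ 0.   0.5 -0.4]
er [[0.45112149 0.35064436 0.026     ]] 64.5
coaster [[0.44853614 0.34937525 0.008     ]] 848.0
bar rail-frame mm [[20.2, 168.0], [5.6, -168.2], [-49.6, -164.7], [-35.2, 169.1]] 1625.0
25.25 [ 0.4412 -0.1952  0.1723] [-0.6  0.9 -1.1]
```

View pics/f.png

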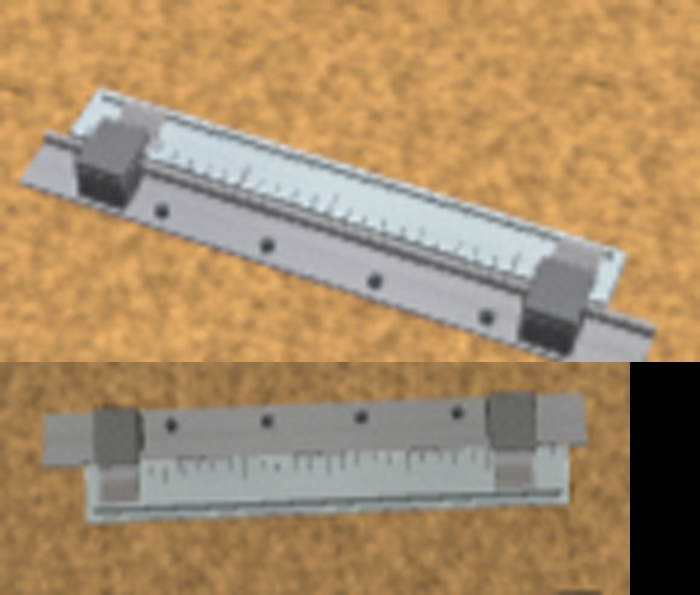

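The bar looks flush in both views. I'll check numerically that its front edge is parallel to the rail's edge and 36 mm from the stop face.

```bash
python3 - <<'E'
from m import *
def edges(n):
    im=cv2.imread(f'pics/{n}.png').astype(float); sat=im[...,2]-im[...,0]   # desk is brown: R-B large
    F=[];B=[]
    for u in list(range(210,304)):
        col=sat[185:235,u]; low=np.where(col<25)[0]
        def sub(i,d): a,b=col[i],col[i+d]; return 185+i+d*(25-a)/(b-a)
        F.append([u,sub(low[-1],1)]); B.append([u,sub(low[0],-1)])
    return np.array(F),np.array(B)
F,B=edges('t10')
def fit(p,z):
    w=ray(c,p,z)[:,:2]; q=np.c_[(w-o)@xh,(w-o)@yh]; k=np.polyfit(q[:,1],q[:,0],1)
    for _ in range(3):
        r=abs(np.polyval(k,q[:,1])-q[:,0]); g=r<max(.0015,np.median(r)*2); k=np.polyfit(q[g,1],q[g,0],1)
    return k
f=fit(F,.014); F0,B0=edges('t0'); 
sel=[i for i,p in enumerate(B) if not(203<=p[0]<=219 or 287<=p[0]<=302)]
b=fit(B[sel],.01); print('front edge slope,x0mm',f[0],f[1]*1e3,'rail back',b[0],b[1]*1e3,'slope diff',f[0]-b[0])
b0=fit(B0[sel],.01); print('rail back before',b0[0],b0[1]*1e3)
# stop edge before push: bottom of rail in t0 between tongues
im=cv2.imread('pics/t0.png').astype(float); S=[]
for u in list(range(222,255))+list(range(272,286)):
    col=im[190:212,u,2]-im[190:212,u,0]; i=np.where(col<25)[0][-1]; S.append([u,190+i+(25-col[i])/(col[i+1]-col[i])])
s=fit(np.array(S),.010); print('stop edge slope,x0mm',s[0],s[1]*1e3)
for y in(-.15,.14): print('gap at',y,(np.polyval(s,y)-np.polyval(f,y))*1e3-36)
E
```

```text
Traceback (most recent call last):
IndexError: index 50 is out of bounds for axis 0 with size 50
```

```bash
python3 - <<'E'
from m import *
def edge(n,us,lo,hi,d):
    im=cv2.imread(f'pics/{n}.png').astype(float); P=[]
    for u in us:
        col=im[lo:hi,u,2]-im[lo:hi,u,0]; i=np.where(col<25)[0][-1 if d>0 else 0]
        if 0<=i+d<hi-lo: P.append([u,lo+i+d*(25-col[i])/(col[i+d]-col[i])])
    return np.array(P)
def fit(p,z):
    w=ray(c,p,z)[:,:2]; q=np.c_[(w-o)@xh,(w-o)@yh]; k=np.polyfit(q[:,1],q[:,0],1)
    for _ in range(3):
        r=abs(np.polyval(k,q[:,1])-q[:,0]); g=r<max(.0015,np.median(r)*2); k=np.polyfit(q[g,1],q[g,0],1)
    return k,np.std(q[g,0]-np.polyval(k,q[g,1]))
us=range(210,304); mid=list(range(222,285)); st=list(range(222,255))+list(range(272,286))
f,e=fit(edge('t10',us,200,228,1),.014); b,_=fit(edge('t10',mid,188,210,-1),.01); b0,_=fit(edge('t0',mid,188,210,-1),.01); s,e2=fit(edge('t0',st,190,212,1),.01)
print('front',f,e,'railback',b,'before',b0,'stop',s,e2)
for y in(-.15,.14): print('gap mm at',y,(np.polyval(s,y)-np.polyval(f,y))*1e3-36)
E
```

```text
front [ 0.0029672  -0.03691146] 0.00028238129524216357 railback [0.00349821 0.03159399] before [0.0035257  0.03180654] stop [ 0.00240647 -0.00077056] 0.0003142779862765264
gap mm at -0.15 0.22500688939961577
gap mm at 0.14 0.062396741086416796
```

The gaps come out at 0.2 mm and 0.1 mm, the angle between bar and rail is under 0.001 rad, and the rail hasn't moved. Handing in.

```bash
python3 -c "
from rig import robot
print(robot.hand_in())"
```

```text
the job is handed in; nothing more can be done
None
```

The job is done and handed in after about 25 s of robot time. The eraser is on the coaster and the straightedge lies flush along the rail.

**What I did:**
1. I set the eraser on the coaster.
2. I pushed the bar up to the tongues and pressed its right end home first, with the left end about 34 mm out.
3. I pressed the left end home. The right end had crept out a few mm, so I went back to it.
4. I pressed the left end once more, then the middle, and moved the arm clear.

**Last checks:**
- **Eraser:** its centre is about 3 mm from the coaster's centre.
- **Straightedge:** both ends are within about 0.2 mm of the stop face and parallel to it within 0.001 rad. The camera calibration is only good to about 2 mm.
- **Rail:** it did not move. The highest force I read at the finger was about 13 N along the push, just before I retracted.

**Not confirmed:**
- **Press forces:** I judged the 2 N contact with the rail from finger force and the firm stop, as it was not measured directly. The first press on the right end was ambiguous, so I repeated it nearer the tip.
- **Scene camera:** it put the rail face about 5 mm further away than the top camera did. I used differences within a single view for the fine positions.
- **Bar mask:** my automatic bar mask merged the bar with the rail in the last top picture. I dropped its output and measured the bar by edge fits instead.
- **Other desk things:** I did not measure them again after the job. The arm stayed well clear of them.

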